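Service key in, then hold the tester's cover at 45 degrees

TASK

I want to probe the board in the tester while it stays powered: take the flat-bladed service key out of the wooden tool block, push it fully home in the slot on top of the tester's interlock switch and let go of it, and only then lift the clear cover. The cover has no stay, so finish with the gripper still holding it, 45 degrees open and still; do not let it slam, leave the key in, and leave everything else on the bench where it is.

Things in the scene. Friction and masses are not known exactly. Their poses are not given: they have to be found in the camera images.
- tester: Board tester, fixed, new place and yaw each time: open-topped grey case 240 (x) x 270 (y) x 84 mm high under a clear cover hinged along its rear (+x) top edge; front panel (display, knobs) faces its -x. On its right (-y) side stands the interlock switch, an upright plastic block 36 (x) x 46 (y) x 86 mm high. Origin: centre of the case's underside, z up.
- slot (a point): Centre of the slot mouth on the flat top of the interlock switch (86 mm above the bench; 50 mm towards -x and 161 mm towards -y from the tester's origin). Axes as the tester's: z up out of the slot, slot 7 mm wide along x, 19 mm long along y, 30 mm deep, 2 mm chamfer round the mouth.
- key: Service key, 45 g, stands blade down in the tool block. Steel blade 4 mm thick (x), 16 wide (y), 22 long; above it a collar 16 x 30 x 4 mm, then a flat plastic head 12 mm thick (x), 30 wide (y), from 26 to 62 mm above the tip: grip it across the 12 mm. Origin: centre of the blade tip, z up. Half a turn makes no difference. Home, its collar rests on the slot's mouth, tip 22 mm below.
- rack: Wooden tool block, fixed: 60 (x) x 140 (y) x 32 mm high, with three slots in its top, 7 mm (x) x 19 mm (y), 27 mm deep, at y = -45, 0, +45 mm. Key and nut driver stand in the two outer ones, either way round; the middle one is empty. Origin: centre of its underside.
- cover (a joint): Opening angle of the cover in rad: 0 shut (level), grows as the front edge rises about the rear hinge; 45 degrees is 0.785; stops at 1.4. The cover (0.44 to 0.69 kg) is a clear plate in an aluminium frame, 238 mm from hinge to front edge, 270 mm wide, 6 mm thick; it falls shut from any angle when let go.
- cover_handle (a point): Middle of the cover's handle: round steel bar 10 mm thick, 110 mm long, parallel to the hinge (y), on two legs near the front edge. Cover shut: 127 mm above the bench, 35 mm above the cover's upper face. 215 mm from the hinge line along the cover, 41 mm across it. Axes turn with the cover: x, towards the hinge, and y, along the bar, are level when shut; z away from the cover.
- cover_hinge (a point): Middle of the hinge line, 86 mm above the bench at the tester's rear top edge. Fixed; axes as the tester's: the cover turns about y, its plate runs towards -x when closed.
- nutdriver: Stubby nut driver (bystander), round black handle 28 mm across, standing in the other outer slot of the tool block, its top 78 mm above the bench. Origin: tip of its shaft.
- multimeter: Handheld multimeter lying flat, 155 x 78 x 44 mm (bystander). Origin: centre of its underside.
- breadboard: White plug-in breadboard, 55 x 165 x 15 mm, lying to the right of and before the tester (bystander). Origin: centre of its underside.
- spool: Metal spool, 60 mm across, 46 mm high, standing (bystander). Origin: centre of its underside.
- tray: Blue parts tray with small components, 100 x 120 x 35 mm (bystander). Origin: centre of its underside.
- toroid: Toroidal transformer, copper ring-shaped block 70 mm across, 45 mm high (bystander). Origin: centre of its underside.
- heatsink: Finned aluminium heat sink, 60 x 70 x 32 mm (bystander). Origin: centre of its underside.
Not all that is in view belongs to the job. What is shaped like the key but purple, red or yellow is not meant.

How it is judged:
By the outcome, as a careful person would: the job done as asked, in the order asked, and still so for the second after the job is handed in, while the arm keeps its last pose, push and grip.
It also fails if it takes over 51 s, if anything falls off the work surface, if the arm or the gripper's body presses on something with over 40 N, if the wrist force passes 120 N, or if a joint passes its speed limit or range.

ROBOT

A 6-joint arm with a two-finger parallel gripper is mounted at the origin on the work surface. World frame = base frame: x ahead of the robot, y to its left, z up, the work surface at z = 0. Lengths are in m, angles in rad, forces in N, time in s.
With the tool pointing down it reaches from about 0.35 to 0.775 m from the base axis. Payload 5.5 kg.
Tool frame: the origin (TCP) lies midway between the tips of the shut fingers; the grasp point (between the pads) lies 19 mm behind it; z points along the fingers, y is the line along which they close (so a half turn about z gives the same grasp; the last joint's range is limited). The gripper opens to 85 mm and grips with 20 to 120 N. Pads are 22 mm wide; open, the fingers measure 114 mm over their backs; the gripper's body (76 mm by 85 mm) begins 54 mm behind the grasp point. The pads swing forward as they close: fully open they stand 13 mm farther back than shut.
Start: joints at [1.027, 0.313, 0.046, 1.304, 0, 1.431], TCP at [0.226, 0.529, 0.231] pointing down, gripper open.
Joint ranges: [-2.76, 2.76], [-0.86, 1.69], [-1.03, 1.26], [-2.2, 2.34], [-1.47, 1.5], [-3.14, 3.14]. Speed limits (rad/s): [2.57, 2.57, 3.14, 3.14, 3.14, 3.14].

INTERFACE

Orientations are given as a unit quaternion [x, y, z, w].
In Python, from rig import r gives the robot as it stands.
- The arm moves only by the tool servo_tool, never from a script. Its argument "motion" is a list of rows, each a list of 2 entries, a list of its own where there are three numbers: the shift along the world's x, y, z in m, then the turn about the world's z in degrees. In form: [[[tx, ty, tz], spin], ...]. A call has exactly 8 rows; each row is the pose to reach, as a shift and turn from the pose commanded when the call began; what a row does not reach only later rows make up. A row lasts 1/8 s, in which the tool goes at most 62.5 mm and 10.7 degrees, less where a joint would pass 70% of its speed; a pose out of reach is approached as far as the arm can. A call with a gripper value outside its range is refused whole. "gripper" is the finger opening in m, from 0 to 0.0854, set as the call begins (left out, the last holds). The fingers move at their own pace and stop on an object; the grip force is fixed at half the most. Time passes only in rows, so rows that repeat a pose let the fingers close, or fill a call up. It gives the time, the measured TCP pose, the force, the opening and the grip force at its end, in the units of the state.
- r.read_state(): the state, without advancing time (a new reading comes with each control period).
- r.grab_frame(name): name is "scene" or "side" or "wrist"; returns a dict with "color" (420x560x3 uint8, blue, green, red), "range_z" (420x560 float32, m along the optical axis (not along the pixel's ray), 0 where there is no reading), "fov_y" (degrees; the focal length in pixels is half the picture's height over the tangent of half this angle, whatever the lens; pixels are square), "cx", "cy" (the principal point, pixels), "k1" (the pictures are not rectified: a ray, as slopes to the right and down, at radius r is drawn at 1 + k1 r^2 times it, then the intrinsics apply), "T" (4x4, takes a point from camera to world coordinates); the wrist camera has in their place "hand_eye" (4x4, takes a point from camera to tool coordinates, whose origin is the TCP and whose axes are the flange's). Camera axes: x right, y down, z forward; pixel columns grow to the right and rows downward; lengths in m; the calibration is good to about 2 mm. A picture is of the moment at which its call begins: read the wrist's pose just before it.
- r.sign_off(): hands the job in; it is judged then, once.
Trained networks look in a picture, given as the dict that the camera call returned (one of the last four; its "shot" number tells which), for a name from the list of things; names that differ only in an ending like _2 or _b are one class to them, and where a whole thing is asked for, a point or a joint stands for the part that bears it (a point fixed in the world has none). Each returns a list of dicts, best first, with "score" (0 to 1); they miss things now and then, are a little off and sometimes report something else, mostly with a low value. They report only what shows in the picture. A call takes as long as a camera call. They do not tell look-alikes from the thing itself.
- r.find_in(picture, target): "point" ([column, row] as shares, 0 to 1, of the picture: columns of its width, rows of its height, amid what is visible of it).
- r.outline_of(picture, target): "mask" (420x560 bool, what is visible of it) and "point" ([column, row] as shares, 0 to 1, of the picture: columns of its width, rows of its height, amid what is visible of it).
- r.place_of(picture, target): "point" ([column, row] as shares, 0 to 1, of the picture: columns of its width, rows of its height: a listed point, or the origin of a listed thing).
The state is a dict: "t": time; "joint_pos": joint angles; "joint_velocities": joint speeds; "joint_torque": joint torques, N m; "tcp_pos": TCP position; "tool_rot": TCP orientation; "contact_force": force on the tool from outside, world axes, zero at the start; "torque": the same for the moment, N m; "finger_gap": finger opening in m; "gripper_force": force on a finger pad.
Only numpy, scipy, OpenCV 4.12 (cv2) and the standard library are available. Lean on these libraries where they do the work, as an engineer would, in place of code of your own. Each camera call takes 0.05 s, during which the arm holds its last target. There are 200 camera calls.

## Working session

There is one attempt and no reset: what is moved stays moved. The work goes in short steps, Python scripts to look and compute and a tool call to move; the robot and the scene stay as the last step left them, time stands still between calls to the robot, and variables do not carry over. Pictures are saved under pics/ and viewed, at most 10 in all, crops included, and the job is handed in when it is done.

Besides the shell and the picture viewer there is one more tool, called after ">>>" in YAML: its name, and indented under it one key for each argument. servo_tool: Moves the arm, as the interface text tells. Its arguments: {"type":"object","properties":{"motion":{"type":"array"},"gripper":{"type":"number"}},"required":["motion"]}

```bash
mkdir -p pics; ls; cat > h.py <<'E'
import numpy as np, cv2
from rig import r
from scipy.spatial.transform import Rotation as R
def K(f):
    F=210/np.tan(np.radians(f["fov_y"]/2)); return np.array([[F,0,f["cx"]],[0,F,f["cy"]],[0,0,1.]])
def T(f,s=None):
    if "T" in f: return np.array(f["T"])
    M=np.eye(4); M[:3,:3]=R.from_quat(s["tool_rot"]).as_matrix(); M[:3,3]=s["tcp_pos"]; return M@np.array(f["hand_eye"])
def slopes(f,px):
    px=np.atleast_2d(np.array(px,float)); k=K(f); d=(px-k[:2,2])/k[0,0]; u=d.copy()
    for _ in range(30): u=d/(1+f["k1"]*(u**2).sum(1,keepdims=True))
    return u
def rayz(f,px,z,s=None):  # intersect with plane height z
    M=T(f,s); u=slopes(f,px); d=np.c_[u,np.ones(len(u))]@M[:3,:3].T; o=M[:3,3]
    return o+d*((z-o[2])/d[:,2])[:,None]
def cloud(f,mask,s=None):
    v,u=np.nonzero(mask&(f["range_z"]>0)); z=f["range_z"][v,u]; sl=slopes(f,np.c_[u,v]); M=T(f,s)
    return np.c_[sl*z[:,None],z]@M[:3,:3].T+M[:3,3]
def proj(f,P,s=None):
    M=np.linalg.inv(T(f,s)); P=np.atleast_2d(P)@M[:3,:3].T+M[:3,3]; u=P[:,:2]/P[:,2:]; k=K(f)
    return u*(1+f["k1"]*(u**2).sum(1,keepdims=True))*k[0,0]+k[:2,2]
E
python3 - <<'E'
from h import *
for n in ["scene","side"]:
    f=r.grab_frame(n); cv2.imwrite(f"pics/{n}0.png",f["color"])
    for t in ["key","slot","rack","tester","cover_handle","cover_hinge","nutdriver"]:
        try:
            o=r.place_of(f,t)
            for d in o[:4]:
                p=np.array(d["point"])*[560,420]
                z={"key":.005,"slot":.086,"rack":0,"tester":0,"cover_handle":.127,"cover_hinge":.086,"nutdriver":.005}[t]
                print(n,t,round(d["score"],2),p.round(),rayz(f,p,z)[0].round(3))
        except Exception as e: print(n,t,e)
print(r.read_state())
E
```

```text
pics
scene key 0.73 [382. 286.] [0.471 0.277 0.005]
scene key 0.72 [355. 270.] [0.476 0.202 0.005]
scene key 0.72 [452. 338.] [0.481 0.46  0.005]
scene key 0.66 [424. 283.] [0.394 0.341 0.005]
scene slot 0.92 [224. 183.] [ 0.545 -0.197  0.086]
scene rack 0.96 [399. 301.] [0.474 0.328 0.   ]
scene tester 0.6 [259. 243.] [ 0.575 -0.03   0.   ]
scene tester 0.47 [215. 183.] [ 0.499 -0.313 -0.   ]
scene cover_handle 0.64 [280. 184.] [ 0.476 -0.051  0.127]
scene cover_hinge 0.93 [229. 244.] [ 0.68  -0.01   0.086]
scene nutdriver 0.82 [415. 308.] [0.471 0.366 0.005]
scene nutdriver 0.34 [227. 245.] [ 0.642 -0.079  0.005]
side key 0.97 [225. 394.] [0.47  0.458 0.005]
side key 0.75 [248. 284.] [0.547 0.2   0.005]
side key 0.67 [264. 316.] [0.478 0.275 0.005]
side key 0.59 [296. 355.] [0.385 0.343 0.005]
side slot 0.67 [309. 170.] [ 0.538 -0.198  0.086]
side rack 0.9 [253. 337.] [0.478 0.328 0.   ]
side tester 0.6 [276. 228.] [ 0.569 -0.024  0.   ]
side tester 0.37 [190. 309.] [0.632 0.303 0.   ]
side cover_handle 0.72 [191. 310.] [0.547 0.409 0.127]
side cover_handle 0.69 [312. 189.] [ 0.479
[... 152 characters left out ...]
ay([1.02739229e+00, 3.13184898e-01, 4.61761258e-02, 1.30358167e+00,
       1.01604704e-05, 1.43120105e+00]), 'joint_velocities': array([-7.13174054e-05,  1.13693001e-03,  6.03249138e-04,  3.86448539e-04,
       -7.09522727e-04,  7.59130867e-04]), 'joint_torque': array([ 7.01498393e-04, -4.80388999e+01,  2.98794508e+01, -1.47117025e-04,
       -3.76147509e-04,  8.04609840e-06]), 'tcp_pos': array([0.22597977, 0.52882666, 0.23136297]), 'tool_rot': array([2.00535385e-01, 9.79686454e-01, 9.86975319e-05, 2.96879984e-05]), 'contact_force': array([-1.0756953 , -0.77216358,  0.08296586]), 'torque': array([ 0.04034366, -0.01069622, -0.02647244]), 'gripper_force': 0.0, 'finger_gap': 0.0852794374938409}
```

View pics/scene0.png

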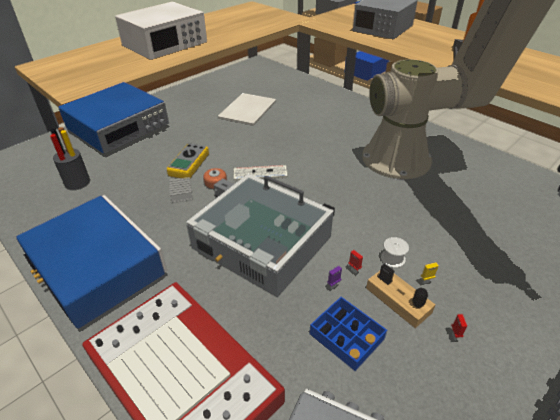

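```bash
python3 - <<'E'
import cv2
a=cv2.imread("pics/side0.png"); cv2.imwrite("pics/crop1.png",cv2.resize(a[260:420,150:350],None,fx=3.7,fy=3.7,interpolation=cv2.INTER_CUBIC))
E
```

```text
(no output)
```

View pics/crop1.png

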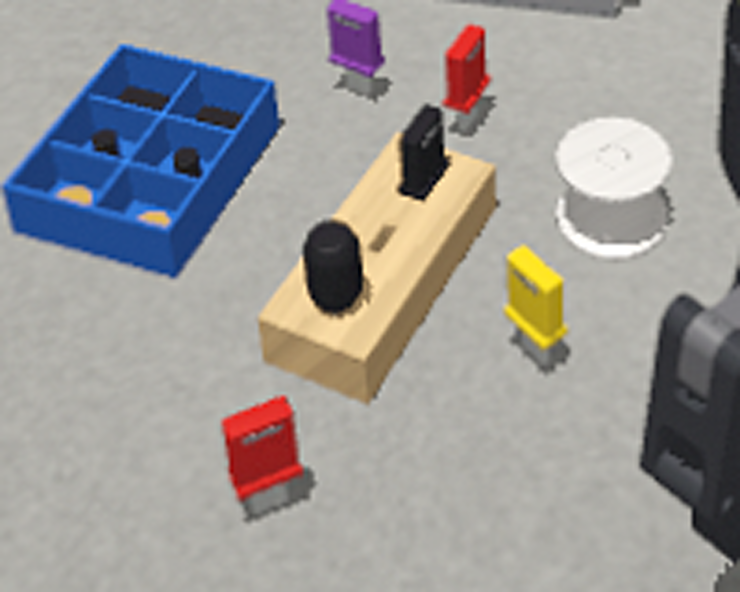

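The key is the black one at side-view pixel (264,301), standing in the end slot of the wooden block. The look-alikes are red (276,278) and (221,382), purple (246,270) and yellow (295,340); all of them stand on the bench. The black round handle at (240,332) is the nut driver. The enlarged crop confirms this.

>>> servo_tool:
  motion:
    - [[0.03,-0.03,0],-8]
    - [[0.07,-0.07,0.01],-17]
    - [[0.11,-0.11,0.02],-27]
    - [[0.15,-0.15,0.02],-37]
    - [[0.19,-0.19,0.02],-47]
    - [[0.22,-0.22,0.02],-57]
    - [[0.235,-0.245,0.02],-65]
    - [[0.235,-0.245,0.02],-65]

```text
t: 1.8
tcp_pos: [0.462, 0.2823, 0.2512]
tool_rot: [0.697, 0.717, 0.0, 0.0]
contact_force: [-0.6, -0.2, 0.7]
finger_gap: 0.0854
gripper_force: 0.0
```

```bash
python3 - <<'E'
from h import *
s=r.read_state(); f=r.grab_frame("wrist"); cv2.imwrite("pics/w1.png",f["color"])
print(s["t"],s["tcp_pos"],np.degrees(R.from_quat(s["tool_rot"]).as_euler("zyx")), f["hand_eye"])
P=cloud(f,np.ones((420,560),bool),s)
m=(np.abs(P[:,2]-.032)<.004)&(abs(P[:,0]-.475)<.06)&(abs(P[:,1]-.325)<.1)
rr=cv2.minAreaRect((P[m,:2]*1000).astype(np.float32)); print("rack",rr,m.sum())
m=(P[:,2]>.045)&(P[:,2]<.068)&(abs(P[:,0]-.475)<.03)&(abs(P[:,1]-.28)<.03)
rr=cv2.minAreaRect((P[m,:2]*1000).astype(np.float32)); print("key",rr,m.sum(),P[m].mean(0))
for t in ["key","rack"]:
    for d in r.place_of(f,t)[:4]:
        p=np.array(d["point"])*[560,420]; print(t,d["score"],p,rayz(f,p,.005 if t=="key" else 0,s)[0])
print(proj(f,[s["tcp_pos"]],s))
E
```

```text
1.8 [0.46203475 0.28225865 0.2512457 ] [-9.16829772e+01  5.98798765e-03  1.79995219e+02] [[-2.36959076e-07 -9.52595424e-01 -3.04239968e-01  7.87029519e-02]
 [ 9.99999452e-01 -3.18683284e-04  9.97039544e-04  1.07351221e-03]
 [-1.04673150e-03 -3.04239802e-01  9.52594902e-01 -1.42856582e-01]
 [ 0.00000000e+00  0.00000000e+00  0.00000000e+00  1.00000000e+00]]
rack ((479.06201171875, 325.7024230957031), (140.14306640625, 60.09199905395508), 84.87834930419922) 6882
key ((470.34893798828125, 284.1917419433594), (29.735530853271484, 10.03921127319336), 62.25998306274414) 78 [0.47382181 0.29176957 0.05637133]
key 0.97 [211.288 120.288] [0.38957946 0.34032273 0.005     ]
key 0.79 [290.92  240.912] [0.47975216 0.2049283  0.005     ]
key 0.7 [287.28  178.206] [0.47274828 0.2797213  0.005     ]
key 0.7 [349.216 245.994] [0.54912591 0.20036003 0.005     ]
rack 0.8 [294.112 132.09 ] [0.47849238 0.3299121  0.        ]
[[276.36070331 284.68534537]]
```

View pics/w1.png

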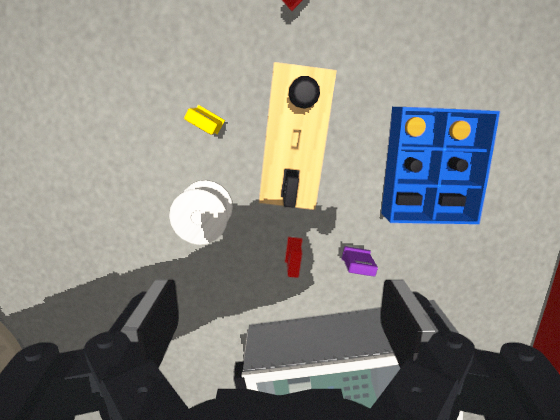

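The rack's yaw is about -5° and the key is at about (0.474, 0.281). I'll narrow the fingers and descend.

>>> servo_tool:
  motion:
    - [[0.005,0,-0.03],-3]
    - [[0.012,-0.001,-0.07],-6.8]
    - [[0.012,-0.001,-0.11],-6.8]
    - [[0.012,-0.001,-0.14],-6.8]
    - [[0.012,-0.001,-0.17],-6.8]
    - [[0.012,-0.001,-0.19],-6.8]
    - [[0.012,-0.001,-0.21],-6.8]
    - [[0.012,-0.001,-0.21],-6.8]
  gripper: 0.045

```text
t: 2.95
tcp_pos: [0.4708, 0.2834, 0.04]
tool_rot: [0.736, 0.677, -0.002, -0.001]
contact_force: [-0.8, 0.1, 0.8]
finger_gap: 0.045
gripper_force: 0.0
```

>>> servo_tool:
  motion:
    - [[0,0,0],0]
    - [[0,0,0],0]
    - [[0,0,0],0]
    - [[0,0,0],0]
    - [[0,0,0],0]
    - [[0,0,0],0]
    - [[0,0,0],0]
    - [[0,0,0],0]
  gripper: 0.0

```text
t: 3.95
tcp_pos: [0.4738, 0.2835, 0.0426]
tool_rot: [0.737, 0.676, 0.001, 0.0]
contact_force: [-0.7, 0.7, 6.2]
finger_gap: 0.0112
gripper_force: 59.1
```

>>> servo_tool:
  motion:
    - [[0,0,0.02],0]
    - [[0,0,0.05],0]
    - [[0,0,0.1],0]
    - [[0,-0.01,0.15],0]
    - [[0.01,-0.04,0.19],2]
    - [[0.02,-0.09,0.21],4]
    - [[0.03,-0.14,0.21],6]
    - [[0.04,-0.19,0.21],8]

```text
t: 4.95
tcp_pos: [0.5132, 0.0912, 0.2519]
tool_rot: [0.687, 0.726, 0.0, 0.001]
contact_force: [0.8, 0.8, -0.3]
finger_gap: 0.0111
gripper_force: 58.7
```

>>> servo_tool:
  motion:
    - [[0.005,-0.05,0],1]
    - [[0.01,-0.1,0],2]
    - [[0.015,-0.15,0],3]
    - [[0.02,-0.2,0],3]
    - [[0.025,-0.25,0],3]
    - [[0.03,-0.3,0],3]
    - [[0.03,-0.34,0],3]
    - [[0.03,-0.345,0],3]

```text
t: 5.95
tcp_pos: [0.5424, -0.255, 0.2506]
tool_rot: [0.67, 0.742, -0.0, -0.0]
contact_force: [-0.5, 0.4, -0.5]
finger_gap: 0.0109
gripper_force: 58.7
```

```bash
cat > look.py <<'E'
from h import *
import sys
s=r.read_state(); f=r.grab_frame("wrist"); cv2.imwrite(f"pics/{sys.argv[1]}.png",f["color"])
a,b=s["tool_rot"][:2]
print(s["t"],s["tcp_pos"],"yaw",np.degrees(np.arctan2(2*b*b-1,2*a*b)),s["contact_force"],s["finger_gap"])
P=cloud(f,np.ones((420,560),bool),s)
m=(np.abs(P[:,2]-.086)<.004)&(abs(P[:,0]-.541)<.035)&(abs(P[:,1]+.195)<.034)
rr=cv2.minAreaRect((P[m,:2]*1000).astype(np.float32)); print("switch top",rr,m.sum(),P[m].mean(0))
for t,z in [("slot",.086),("cover_handle",.127),("cover_hinge",.086),("tester",0)]:
    for d in r.place_of(f,t)[:2]:
        p=np.array(d["point"])*[560,420]; print(t,round(d["score"],2),p.round(),rayz(f,p,z,s)[0].round(4))
E
python3 look.py w2
```

```text
5.95 [ 0.54242824 -0.25498675  0.25059402] yaw 5.845388565942914 [-0.46573203  0.42678929 -0.52428061] 0.010858680249878485
switch top ((539.4365844726562, -190.32745361328125), (57.64344787597656, 64.32650756835938), 89.63488006591797) 2186 [ 0.55052695 -0.19287485  0.08621029]
slot 0.73 [297. 127.] [ 0.5526 -0.1954  0.086 ]
cover_handle 0.23 [321. 252.] [ 0.5819 -0.2891  0.127 ]
```

View pics/w2.png

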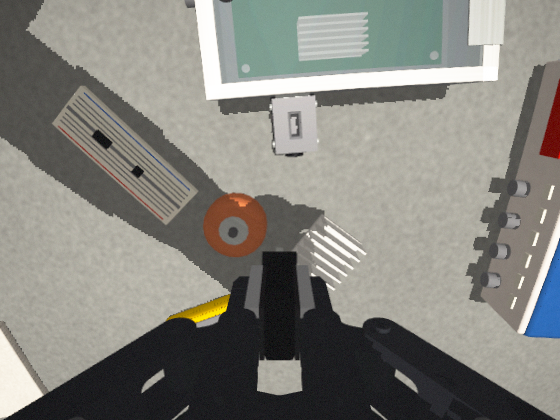

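The slot shows at pixel (295,125) on the switch top and the case's side edge runs from (208,98) to (497,79). The key is held in the fingers at (278,300).

```bash
python3 - <<'E'
from h import *
s=r.read_state(); f=r.grab_frame("wrist")
z=f["range_z"]; P=np.full((420,560,3),np.nan); 
P[z>0]=cloud(f,np.ones((420,560),bool),s)
m=np.zeros((420,560),bool); m[98:160,265:325]=True
m&=abs(P[...,2]-.086)<.003
n,l,st,c=cv2.connectedComponentsWithStats(m.astype(np.uint8)); i=1+st[1:,4].argmax()
q=P[l==i]; print("top",cv2.minAreaRect((q[:,:2]*1000).astype(np.float32)),st[i])
e=rayz(f,[[208,98],[497,79]],.086,s); print("edge yaw",np.degrees(np.arctan2(*(e[1]-e[0])[[1,0]])),e)
g=f["color"][105:148,283:308]; cv2.imwrite("pics/slot.png",cv2.resize(f["color"][85:165,250:340],None,fx=7,fy=7,interpolation=cv2.INTER_NEAREST))
# key held: blade/head pixels direct from depth
m=np.zeros((420,560),bool); m[250:360,255:305]=True
q=P[m&(P[...,2]>.2)]; print("key top region",np.nanmin(q,0),np.nanmax(q,0))
E
```

```text
top ((550.7451782226562, -193.68655395507812), (35.44023895263672, 46.06648254394531), 10.077030181884766) [ 271  100   45   58 2114]
edge yaw 10.376589944518091 [[ 0.47681056 -0.17549582  0.086     ]
 [ 0.71602395 -0.13169297  0.086     ]]
key top region [ 0.53262807 -0.26870634  0.22199457] [ 0.55353011 -0.23664598  0.30862814]
```

View pics/slot.png

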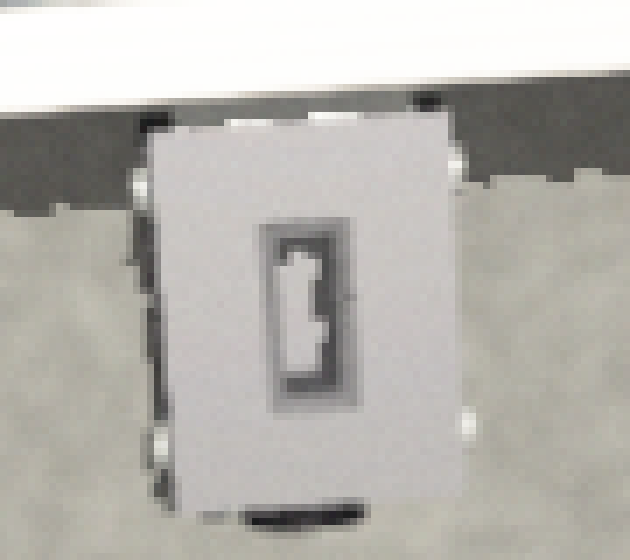

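```bash
python3 - <<'E'
from h import *
s=r.read_state(); f=r.grab_frame("wrist")
print(s["tcp_pos"],rayz(f,[[294,129.4],[297,127]],.086,s))
z=f["range_z"]; P=np.full((420,560,3),np.nan); P[z>0]=cloud(f,np.ones((420,560),bool),s)
Rm=R.from_quat(s["tool_rot"]).as_matrix()
L=(P-s["tcp_pos"])@Rm   # tool coords
for v in range(230,366,8):
    print(v,[tuple((L[v,u]*1000).round(1)) for u in (268,280,292)], f["color"][v,280])
E
```

```text
[ 0.54298985 -0.2508671   0.25158438] [[ 0.55102937 -0.19348993  0.086     ]
 [ 0.55331965 -0.1912288   0.086     ]]
230 [(np.float64(-66.3), np.float64(-11.5), np.float64(252.0)), (np.float64(-66.5), np.float64(2.6), np.float64(252.4)), (np.float64(-66.4), np.float64(16.8), np.float64(252.2))] [82 85 85]
238 [(np.float64(-76.3), np.float64(-11.6), np.float64(251.5)), (np.float64(-76.2), np.float64(2.6), np.float64(251.2)), (np.float64(-75.9), np.float64(16.9), np.float64(250.4))] [83 88 87]
246 [(np.float64(-86.5), np.float64(-11.7), np.float64(251.4)), (np.float64(-86.8), np.float64(2.7), np.float64(251.9)), (np.float64(nan), np.float64(nan), np.float64(nan))] [86 90 92]
254 [(np.float64(12.2), np.float64(-3.8), np.float64(6.4)), (np.float64(12.2), np.float64(1.7), np.float64(6.2)), (np.float64(12.0), np.float64(7.2), np.float64(6.6))] [23 19 19]
262 [(np.float64(12.0), np.float64(-3.5), np.float64(-1.8)), (np.float64(12.1), np.float64(1.7), np.float64(-2.1)), (np.float64(11.1), np.float64(7.0), np.float64(0.0))] [20 21 20]
270 [(np.float64(11.9), np.float64(-3.3), np.float64(-9.3)
[... 1455 characters left out ...]
float64(-30.3)), (np.float64(-4.0), np.float64(1.6), np.float64(-30.7)), (np.float64(-5.3), np.float64(6.2), np.float64(-28.9))] [18 20 15]
342 [(np.float64(-9.0), np.float64(-3.0), np.float64(-28.8)), (np.float64(-8.3), np.float64(1.6), np.float64(-29.8)), (np.float64(-9.3), np.float64(6.2), np.float64(-28.6))] [22 25 19]
350 [(np.float64(-11.9), np.float64(-3.0), np.float64(-30.0)), (np.float64(-12.6), np.float64(1.6), np.float64(-29.1)), (np.float64(-12.2), np.float64(6.2), np.float64(-29.6))] [26 23 25]
358 [(np.float64(-16.6), np.float64(-3.1), np.float64(-28.9)), (np.float64(-16.0), np.float64(1.6), np.float64(-29.5)), (np.float64(-16.2), np.float64(6.3), np.float64(-29.4))] [16 10 20]
```

>>> servo_tool:
  motion:
    - [[0.003,0.03,0],2]
    - [[0.006,0.058,0],4.2]
    - [[0.006,0.061,-0.03],4.2]
    - [[0.006,0.061,-0.07],4.2]
    - [[0.006,0.061,-0.1],4.2]
    - [[0.006,0.061,-0.12],4.2]
    - [[0.006,0.061,-0.123],4.2]
    - [[0.006,0.061,-0.123],4.2]

```text
t: 7.3
tcp_pos: [0.5493, -0.1909, 0.129]
tool_rot: [0.641, 0.768, 0.0, 0.0]
contact_force: [0.1, 0.3, -1.5]
finger_gap: 0.011
gripper_force: 58.7
```

>>> servo_tool:
  motion:
    - [[0,0,-0.003],0]
    - [[0,0,-0.006],0]
    - [[0,0,-0.009],0]
    - [[0,0,-0.012],0]
    - [[0,0,-0.014],0]
    - [[0,0,-0.016],0]
    - [[0,0,-0.016],0]
    - [[0,0,-0.016],0]

```text
t: 8.3
tcp_pos: [0.549, -0.1912, 0.1124]
tool_rot: [0.641, 0.768, 0.0, 0.0]
contact_force: [-0.0, -1.0, -0.8]
finger_gap: 0.0113
gripper_force: 58.7
```

The tip is inside the slot with no contact force, so I'll push on.

>>> servo_tool:
  motion:
    - [[0,0,-0.003],0]
    - [[0,0,-0.006],0]
    - [[0,0,-0.009],0]
    - [[0,0,-0.012],0]
    - [[0,0,-0.014],0]
    - [[0,0,-0.016],0]
    - [[0,0,-0.017],0]
    - [[0,0,-0.017],0]

```text
t: 9.3
tcp_pos: [0.549, -0.1912, 0.0966]
tool_rot: [0.641, 0.768, 0.0, 0.0]
contact_force: [-2.8, 0.8, 8.2]
finger_gap: 0.0111
gripper_force: 60.0
```

>>> servo_tool:
  motion:
    - [[0,0,-0.001],0]
    - [[0,0,-0.002],0]
    - [[0,0,-0.003],0]
    - [[0,0,-0.004],0]
    - [[0,0,-0.005],0]
    - [[0,0,-0.005],0]
    - [[0,0,-0.005],0]
    - [[0,0,-0.005],0]

```text
t: 10.3
tcp_pos: [0.5491, -0.1913, 0.0965]
tool_rot: [0.641, 0.768, 0.0, 0.002]
contact_force: [-13.0, 6.1, 36.5]
finger_gap: 0.0111
gripper_force: 64.3
```

It's firm at the expected home height. I'll unload, release and rise, then check.

>>> servo_tool:
  motion:
    - [[0,0,0.002],0]
    - [[0,0,0.004],0]
    - [[0,0,0.004],0]
    - [[0,0,0.004],0]
    - [[0,0,0.004],0]
    - [[0,0,0.004],0]
    - [[0,0,0.004],0]
    - [[0,0,0.004],0]
  gripper: 0.03

```text
t: 11.3
tcp_pos: [0.5489, -0.1912, 0.0943]
tool_rot: [0.641, 0.768, 0.0, 0.0]
contact_force: [-1.0, -0.1, 0.3]
finger_gap: 0.0303
gripper_force: 0.0
```

>>> servo_tool:
  motion:
    - [[0,0,0.02],0]
    - [[0,0,0.05],0]
    - [[0,0,0.09],0]
    - [[0,-0.02,0.13],0]
    - [[-0.02,-0.06,0.16],0]
    - [[-0.03,-0.07,0.16],0]
    - [[-0.03,-0.07,0.16],0]
    - [[-0.03,-0.07,0.16],0]

```text
t: 12.3
tcp_pos: [0.5186, -0.26, 0.2528]
tool_rot: [0.641, 0.768, 0.0, -0.001]
contact_force: [-0.0, 0.7, 0.2]
finger_gap: 0.0301
gripper_force: 0.0
```

```bash
python3 - <<'E'
from h import *
s=r.read_state(); f=r.grab_frame("wrist"); cv2.imwrite("pics/w3.png",f["color"])
print(s["t"],s["tcp_pos"],s["contact_force"])
P=cloud(f,np.ones((420,560),bool),s)
q=P[(P[:,2]>.1)&(P[:,2]<.15)&(np.hypot(P[:,0]-.551,P[:,1]+.194)<.03)]
print(len(q),np.percentile(q[:,2],[50,80,90,97]),"switch",np.median(P[(abs(P[:,2]-.086)<.004)&(np.hypot(P[:,0]-.551,P[:,1]+.194)<.025)][:,2]))
t=q[q[:,2]>np.percentile(q[:,2],90)-.003]; print(t.mean(0),cv2.minAreaRect((t[:,:2]*1000).astype(np.float32)))
m=(abs(P[:,2]-.129)<.005)&(abs(P[:,0]-.47)<.08)&(abs(P[:,1]+.04)<.09)
print("handle",m.sum(),P[m].mean(0) if m.any() else "")
for t in ["cover_handle"]:
    for d in r.place_of(f,t)[:2]:
        p=np.array(d["point"])*[560,420]; print(t,d["score"],p,rayz(f,p,.127,s))
c,sn=np.cos(np.radians(10.1)),np.sin(np.radians(10.1))
o=np.array([.5500,-.1935])-np.array([-.05*c+.161*sn,-.05*sn-.161*c])
print("origin",o,"handle",o+[-.095*c,-.095*sn],"hinge",o+[.12*c,.12*sn])
E
```

```text
12.3 [ 0.51857093 -0.26002789  0.25284465] [-0.02842363  0.66156409  0.15714719]
815 [0.12587235 0.12663734 0.12699571 0.12747488] switch 0.08631284552402296
[ 0.5506354  -0.19393944  0.12610684] ((550.8429565429688, -194.3380126953125), (12.117166519165039, 30.264188766479492), 9.949259757995605)
handle 0 
origin [ 0.57099112 -0.02622665] handle [ 0.47746331 -0.04288649] hinge [ 0.6891315  -0.00518264]
```

View pics/w3.png

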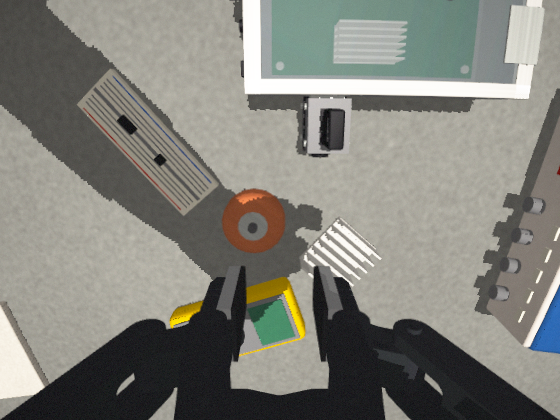

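The key stands in the switch at pixel (336,130). Its head top measures 126 mm, which is exactly home, and it is free of the gripper. Next is the handle.

>>> servo_tool:
  motion:
    - [[-0.005,0.04,0],0]
    - [[-0.015,0.09,0],0]
    - [[-0.025,0.14,0],0]
    - [[-0.035,0.19,0],0]
    - [[-0.0425,0.215,0],0]
    - [[-0.0425,0.218,-0.02],0]
    - [[-0.0425,0.218,-0.06],0]
    - [[-0.0425,0.218,-0.06],0]
  gripper: 0.055

```text
t: 13.4
tcp_pos: [0.4739, -0.0417, 0.1915]
tool_rot: [0.64, 0.768, -0.001, -0.003]
contact_force: [-0.1, 0.2, 1.1]
finger_gap: 0.0551
gripper_force: 0.0
```

```bash
python3 - <<'E'
from h import *
s=r.read_state(); f=r.grab_frame("wrist"); f2=r.grab_frame("side")
print(s["t"],s["tcp_pos"],s["contact_force"])
cv2.imwrite("pics/w4.png",np.hstack([cv2.resize(f["color"],(400,300)),cv2.resize(f2["color"][90:300,180:460],(400,300))]))
for a in (f,f2):
    for d in r.place_of(a,"cover_handle")[:2]:
        p=np.array(d["point"])*[560,420]; print(d["score"],p,rayz(a,p,.127,s))
E
```

```text
13.4 [ 0.47391302 -0.04165947  0.19150281] [-0.09248206  0.20081366  1.09737108]
0.68 [281.904 238.896] [[ 0.47724135 -0.04445022  0.127     ]]
0.65 [310.016 190.092] [[ 0.48096897 -0.02992283  0.127     ]]
0.25 [190.512 306.096] [[0.55240281 0.40171059 0.127     ]]
```

View pics/w4.png

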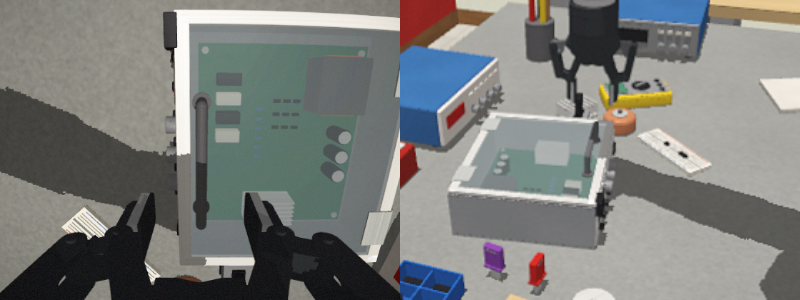

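The bar runs vertically between the fingers (wrist half, around (202,160)). I'll descend and grip.

>>> servo_tool:
  motion:
    - [[0,0,-0.02],0]
    - [[0,0,-0.04],0]
    - [[0,0,-0.06],0]
    - [[0,0,-0.075],0]
    - [[0,0,-0.086],0]
    - [[0,0,-0.086],0]
    - [[0,0,-0.086],0]
    - [[0,0,-0.086],0]

```text
t: 14.6
tcp_pos: [0.477, -0.0433, 0.109]
tool_rot: [0.641, 0.768, 0.0, 0.001]
contact_force: [-0.6, 0.0, -0.3]
finger_gap: 0.055
gripper_force: 0.0
```

>>> servo_tool:
  motion:
    - [[0,0,0],0]
    - [[0,0,0],0]
    - [[0,0,0],0]
    - [[0,0,0],0]
    - [[0,0,0],0]
    - [[0,0,0],0]
    - [[0,0,0],0]
    - [[0,0,0],0]
  gripper: 0.0

```text
t: 15.6
tcp_pos: [0.4754, -0.0434, 0.1085]
tool_rot: [0.641, 0.767, -0.001, -0.0]
contact_force: [-3.6, -1.4, 5.1]
finger_gap: 0.0079
gripper_force: 58.6
```

```bash
python3 - <<'E'
import numpy as np
from h import r
s=r.read_state(); print(s["t"],s["tcp_pos"],s["contact_force"],s["finger_gap"])
c,sn=np.cos(np.radians(10.1)),np.sin(np.radians(10.1))
th=np.radians(np.arange(0,51,2.8125))
x=-.215*np.cos(th)+.041*np.sin(th); z=.215*np.sin(th)+.041*np.cos(th)
x-=x[0];z-=z[0]
for a,b,d in zip(np.degrees(th),x,z): print(round(a,1),round(b*c,4),round(b*sn,4),round(d,4))
E
```

```text
15.6 [ 0.47543181 -0.04342222  0.10852005] [-3.61778224 -1.35261409  5.10578063] 0.007898013654631327
0.0 0.0 0.0 0.0
2.8 0.0022 0.0004 0.0105
5.6 0.005 0.0009 0.0209
8.4 0.0082 0.0015 0.0311
11.2 0.0119 0.0021 0.0412
14.1 0.0162 0.0029 0.051
16.9 0.0208 0.0037 0.0606
19.7 0.026 0.0046 0.07
22.5 0.0316 0.0056 0.0792
25.3 0.0376 0.0067 0.088
28.1 0.044 0.0078 0.0965
30.9 0.0509 0.0091 0.1047
33.8 0.0581 0.0103 0.1125
36.6 0.0657 0.0117 0.12
39.4 0.0737 0.0131 0.1271
42.2 0.0819 0.0146 0.1338
45.0 0.0905 0.0161 0.14
47.8 0.0994 0.0177 0.1458
50.6 0.1086 0.0193 0.1512
```

>>> servo_tool:
  motion:
    - [[-0.001,0,0.005],0]
    - [[0.001,0,0.0105],0]
    - [[0.002,0.001,0.016],0]
    - [[0.004,0.001,0.021],0]
    - [[0.0055,0.001,0.026],0]
    - [[0.007,0.0015,0.031],0]
    - [[0.009,0.0018,0.036],0]
    - [[0.011,0.002,0.041],0]

```text
t: 16.6
tcp_pos: [0.4869, -0.0413, 0.1495]
tool_rot: [0.641, 0.767, -0.0, -0.0]
contact_force: [-0.7, -4.0, -5.3]
finger_gap: 0.0078
gripper_force: 58.4
```

>>> servo_tool:
  motion:
    - [[0.002,0.0004,0.005],0]
    - [[0.0043,0.0008,0.0098],0]
    - [[0.0065,0.0012,0.0147],0]
    - [[0.009,0.0016,0.0194],0]
    - [[0.0114,0.002,0.0241],0]
    - [[0.0141,0.0025,0.0288],0]
    - [[0.0169,0.003,0.0335],0]
    - [[0.0197,0.0035,0.038],0]

```text
t: 17.6
tcp_pos: [0.5058, -0.0379, 0.1876]
tool_rot: [0.641, 0.767, -0.001, -0.001]
contact_force: [-5.1, -4.2, -0.6]
finger_gap: 0.0079
gripper_force: 58.4
```

>>> servo_tool:
  motion:
    - [[0.003,0.0005,0.0044],0]
    - [[0.006,0.0011,0.0088],0]
    - [[0.0092,0.0016,0.0131],0]
    - [[0.0124,0.0022,0.0173],0]
    - [[0.0158,0.0028,0.0214],0]
    - [[0.0193,0.0035,0.0255],0]
    - [[0.0229,0.0041,0.0294],0]
    - [[0.0265,0.0047,0.0333],0]

```text
t: 18.6
tcp_pos: [0.5314, -0.0333, 0.2214]
tool_rot: [0.641, 0.767, -0.002, -0.001]
contact_force: [-8.0, -5.1, 3.4]
finger_gap: 0.0076
gripper_force: 58.5
```

>>> servo_tool:
  motion:
    - [[0.0038,0.0007,0.0038],0]
    - [[0.0076,0.0014,0.0075],0]
    - [[0.0116,0.0021,0.0111],0]
    - [[0.0156,0.0028,0.0146],0]
    - [[0.0197,0.0035,0.018],0]
    - [[0.0238,0.0043,0.0213],0]
    - [[0.0281,0.005,0.0244],0]
    - [[0.0324,0.0058,0.0275],0]

```text
t: 19.6
tcp_pos: [0.5639, -0.0275, 0.2504]
tool_rot: [0.641, 0.767, -0.001, -0.0]
contact_force: [-10.7, -4.9, 9.8]
finger_gap: 0.0075
gripper_force: 58.6
```

```bash
python3 - <<'E'
from h import *
s=r.read_state(); f=r.grab_frame("scene"); f2=r.grab_frame("side")
print(s["t"],s["tcp_pos"],s["contact_force"],s["finger_gap"])
cv2.imwrite("pics/w5.png",np.hstack([cv2.resize(f["color"][110:320,140:420],(400,300)),cv2.resize(f2["color"][90:300,180:460],(400,300))]))
# cover angle from grasp point; hinge (.688,-.0053,.086)
c,sn=np.cos(np.radians(10.1)),np.sin(np.radians(10.1))
for hp in ([.6881,-.0052],[.6895,-.0052]):
    b=s["tcp_pos"]+[0,0,.0185]; dx=-((b[0]-hp[0])*c+(b[1]-hp[1])*sn); dz=b[2]-.086
    print(dx,dz,np.hypot(dx,dz),"nominal r",np.hypot(.215,.041),"angle",np.degrees(np.arctan2(dz,dx)-np.arctan2(.041,.215)))
E
```

```text
19.6 [ 0.56386162 -0.02746279  0.25040102] [-10.68964552  -4.93077855   9.76445529] 0.007495683354965035
0.12621723649426653 0.18290102471808847 0.2222241562728418 nominal r 0.21887439320304236 angle 44.59448571642508
0.1275955409462307 0.18290102471808847 0.2230098807503561 nominal r 0.21887439320304236 angle 44.30303144030847
```

View pics/w5.png

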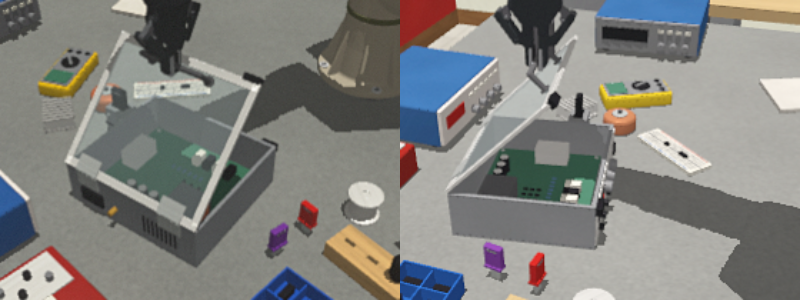

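The cover is open, held at the bar, and the key is still in place. I'll check the angle directly from the frame's depth.

```bash
python3 - <<'E'
from h import *
c,sn=np.cos(np.radians(10.1)),np.sin(np.radians(10.1))
for n in ("scene","side"):
    f=r.grab_frame(n); P=cloud(f,np.ones((420,560),bool))-[.570,-.0262,0]
    X=P[:,0]*c+P[:,1]*sn; Y=-P[:,0]*sn+P[:,1]*c; Z=P[:,2]
    for lo,hi in ((-.14,-.118),(.118,.14)):
        m=(Y>lo)&(Y<hi)&(Z>.10)&(Z<.27)&(X<.125)&(X>-.08)
        x,z=X[m],Z[m]
        for _ in range(4):
            if len(x)<20: break
            p=np.polyfit(x,z,1); e=abs(z-np.polyval(p,x)); k=e<max(.006,1.5*np.median(e)); x,z=x[k],z[k]
        if len(x)>=20:print(n,lo,len(x),np.degrees(np.arctan(-p[0])),"z at hinge",np.polyval(p,.12),e.std(),x.min(),x.max())
print(r.read_state()["contact_force"],r.read_state()["joint_velocities"].round(4))
E
```

```text
scene -0.14 584 44.47350518846758 z at hinge 0.09201768163169066 0.0013324314441291593 -0.04893155482351397 0.11380118962550642
scene 0.118 836 44.49832270482811 z at hinge 0.09156369352910768 0.001285128540658944 -0.05617649939791581 0.11396922872337734
side -0.14 94 44.219875257488646 z at hinge 0.09463619755871754 0.0006563597556815198 -0.04976768315974011 0.114133680339271
side 0.118 364 44.28974536517675 z at hinge 0.09216585519617382 0.0012948225876076459 -0.058599252015753334 0.11270043099522609
[-10.30644337  -3.22097512  11.12770777] [-0.001  -0.002  -0.0037 -0.0022  0.0011  0.0002]
```

>>> servo_tool:
  motion:
    - [[0.0005,0,0.001],0]
    - [[0.001,0,0.002],0]
    - [[0.001,0,0.0028],0]
    - [[0.001,0,0.0028],0]
    - [[0.001,0,0.0028],0]
    - [[0.001,0,0.0028],0]
    - [[0.001,0,0.0028],0]
    - [[0.001,0,0.0028],0]

```text
t: 20.8
tcp_pos: [0.566, -0.0271, 0.252]
tool_rot: [0.641, 0.767, -0.0, -0.0]
contact_force: [-4.9, -3.6, 1.8]
finger_gap: 0.0079
gripper_force: 58.6
```

```bash
python3 - <<'E'
from h import *
c,sn=np.cos(np.radians(10.1)),np.sin(np.radians(10.1))
f=r.grab_frame("scene"); P=cloud(f,np.ones((420,560),bool))-[.570,-.0262,0]
X=P[:,0]*c+P[:,1]*sn; Y=-P[:,0]*sn+P[:,1]*c; Z=P[:,2]
m=(Y>.118)&(Y<.14)&(Z>.10)&(Z<.27)&(X<.125)&(X>-.08)
x,z=X[m],Z[m]
for _ in range(4):
    p=np.polyfit(x,z,1); e=abs(z-np.polyval(p,x)); k=e<.006; x,z=x[k],z[k]
print(np.degrees(np.arctan(-p[0])))
# key height, from the scene view
q=(np.hypot(P[:,0]+.02,P[:,1]+.167)<.02)&(Z>.1)&(Z<.15); print("key top",np.percentile(Z[q],[90,97]) if q.any() else None)
s=r.read_state(); print(s["t"],s["contact_force"],s["finger_gap"],abs(s["joint_velocities"]).max())
if abs(np.degrees(np.arctan(-p[0]))-45)<1.2: print(r.sign_off())
E
```

```text
45.02241197606169
key top None
20.85 [-5.29443771 -3.44327234  2.88285043] 0.007991734424182273 0.0017005626240194206
the job is handed in; nothing more can be done
None
```

The service key is fully home in the interlock slot and released, and the cover is held still by its handle at 45.0° as measured from the camera depth. I handed the job in at about 21 s; key height was measured before lifting the cover (head top at 126 mm, as expected for home). A last depth check of it at hand-in returned no reading, but the key showed in place in the pictures with the cover up.

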